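# Fit the locking lever to the splined shaft of a carving stand and lock it

## Robot

A 6-joint arm with a two-finger parallel gripper is mounted at the origin on a cart in front of the work surface, level with it; the furniture and walls round the work are solid. World frame = base frame: x ahead of the robot, y to its left, z up, the work surface at z = 0. Lengths are in m, angles in rad, forces in N, time in s.
With the tool pointing down it reaches from about 0.225 to 0.875 m from the base axis. Payload 3.4 kg.
Tool frame: the origin (TCP) lies on the centre line of the jaws, within the pads' length; the fingertips stand ctrl.tcp_to_tips ahead of it and the grasp point (between the pads) lies 8 mm behind it (ctrl.tcp_to_tips is the distance from the TCP to the fingertips, in m); z points along the fingers, y is the line along which they close (so a half turn about z gives the same grasp; the last joint's range is limited). The gripper opens to 85 mm and grips with 20 to 120 N. Pads are 22 mm wide; open, the fingers measure 114 mm over their backs; the gripper's body (76 mm by 85 mm) begins 54 mm behind the grasp point. The pads swing forward as they close: fully open they stand 13 mm farther back than shut.
Start: joints at [1.143, 0.276, 1.505, -0, 1.361, -0.121], TCP at [0.174, 0.548, 0.213] pointing down, gripper open.
Joint ranges: [-2.89, 2.89], [-0.75, 2.08], [0.22, 2.7], [-1.18, 4.32], [0.11, 2.71], [-2.7, 2.7]. Speed limits (rad/s): [2.57, 2.57, 3.14, 3.14, 3.14, 3.14].

## Interface

Orientations are given as a unit quaternion [w, x, y, z].
In Python, from plant import ctrl gives the robot as it stands. The module is installed in compiled form; this text tells all that it offers.
- The arm moves only by the tool send_rows, never from a script. Its argument "steps" is a list of rows, each a list of 3 entries, a list of its own where there are three numbers: the shift along the tool's x, y, z normalised to -1 to 1, where 1 is 500 mm, then the turn, a rotation vector about the tool's x, y, z normalised to -1 to 1, where 1 is pi rad, then the finger opening in mm, from 0 to 85.4. In form: [[[dx, dy, dz], [ax, ay, az], gripper], ...]. A call has 1 to 12 rows; each row is the pose to reach, as a shift and turn from the pose commanded when the call began, along the tool's axes at that moment, turning the shorter way round; what a row does not reach only later rows make up. A row lasts 1/12 s, in which the tool goes at most 41.7 mm and 7.16 degrees, less where a joint would pass 70% of its speed; a pose out of reach is approached as far as the arm can. A call with a number of a shift or a turn outside -1 to 1 is refused whole. A call with a gripper value outside its range is refused whole. The fingers move at their own pace and stop on an object; the grip force is fixed at half the most. Time passes only in rows, so rows that repeat a pose let the fingers close. It gives the time, the measured TCP pose, the force, the opening and the grip force at its end, in the units of the state.
- ctrl.get_obs(): the state, without advancing time (a new reading comes with each control period).
- ctrl.read_camera(name): name is "scene" or "top" or "wrist"; returns the picture (480x640x3 uint8, blue, green, red); there is no depth.
- ctrl.calibration(name): a dict with "fx", "fy", "cx", "cy" (pixels), "R" (3x3) and "t" (3): a world point X has camera coordinates R X + t; the wrist camera has in their place "hand_eye" (4x4, takes a point from camera to tool coordinates, whose origin is the TCP and whose axes are the flange's). Camera axes: x right, y down, z forward; pixel columns grow to the right and rows downward; lengths in m; the calibration is good to about 2 mm. A picture is of the moment at which its call begins: read the wrist's pose just before it. calibration takes no time and is no camera call.
- ctrl.job_done(): hands the job in; it is judged then, once.
Trained networks look in the newest picture that a camera, given by its name, has taken for a name from the list of things; names that differ only in an ending like _2 or _b are one class to them, and where a whole thing is asked for, a point or a joint stands for the part that bears it (a point fixed in the world has none). Each returns a list of dicts, best first, with "conf" (0 to 1); they miss things now and then, are a little off and sometimes report something else, mostly with a low value. They report only what shows in the picture. A call takes as long as a camera call.
- ctrl.trace(camera, thing): "region" (480x640 bool, what is visible of it) and "xy" ([column, row] in pixels, amid what is visible of it).
- ctrl.pinpoint(camera, thing): "xy" ([column, row] in pixels: a listed point, or the origin of a listed thing).
The state is a dict: "t": time; "q": joint angles; "dq": joint speeds; "joint_efforts": joint torques, N m; "tcp_pos": TCP position; "orientation": TCP orientation; "contact_force": force on the tool from outside, world axes, zero at the start; "torque": the same for the moment, N m; "finger_gap": finger opening in m; "grasp_force": force on a finger pad.
Only numpy, scipy, OpenCV 4.12 (cv2) and the standard library are available. Lean on these libraries where they do the work, as an engineer would, in place of code of your own. Each camera call takes 0.05 s, during which the arm holds its last target. There are 200 camera calls.

## Task

Fit the loose locking lever over the splined shaft of the blue carving-stand base, fully home on its seat, on the spline position that makes its arm point closest to the red mark. Then swing the lever with the shaft round to the green mark so that its knob stands over that mark, and let go; leave the other things on the bench where they are.

Things in the scene. Friction and masses are not known exactly. Their poses are not given: they have to be found in the camera images.
- lever: Loose steel lever, about 0.3 kg, lying flat the right way up, arm within about 50 degrees of straight to the robot's right. Origin: centre of the hub's underside; z up the bore, x along the arm. Hub 28 mm tall, 42 mm across. The bore goes right through: four slots 90 degrees apart, one under the arm (+x); between them teeth reach in to a radius of 11 mm.
- hub_mid (a point): Centre of the lever's hub at half its height (14 mm above its underside). Beside it are two bright gripping flats, facing the lever's +y and -y, 42 mm apart, 24 mm long and 28 mm tall.
- knob (a point): Point on the lever 100 mm along the arm, level with the hub's underside, below the black knob (26 mm diameter, top 52 mm above this point). A foot of 14 mm diameter reaches down to this point. The arm between hub and knob is 16 mm wide and lies 12 to 22 mm above this level.
- stand: Blue round cast base, bolted down: disc 224 mm in diameter, 8 mm thick; on it a round housing 66 to 88 mm in diameter up to 34 mm, then a steel seat collar 42 mm in diameter up to 38 mm. Origin: centre of its underside. A worm housing sticks out 85 mm towards +y, below 32 mm. Red mark 100 mm out in the -y direction, green mark 60 degrees clockwise of it seen from above.
- seat (a point): Centre of the collar's top, 38 mm above the bench, on the axis of the upright shaft; the hub's underside rests here when fully home. The shaft above it: core 20 mm in diameter with four splines, 4.5 mm wide, 90 degrees apart, 32 mm over their tips.
- spline_end (a point): On the shaft axis, 22 mm above the seat: the splines end here, squarely, without lead-in. Above is a smooth round pilot, 20 mm in diameter for 10 mm, then tapering to 12 mm at 16 mm above this point. On the pilot the hub turns freely with 1 mm of play; pressed lightly, it drops from here to the seat where slots and splines match within about 5 degrees.
- shaft_top (a point): Top of the shaft, 38 mm above the seat. The shaft's angle is not reported and differs each time: one spline lies within 35 degrees either side of the red mark. It is stiff (0.3 N m), stays where put, and turns only so far that this spline can go from 37 degrees before the red mark to 72 degrees past it clockwise (green is at 60); a lever on another spline cannot go from red to green.
- red_mark (a point): Point 100 mm from the shaft axis above the red painted dot (17 mm) and line on the blue disc, at the height of the seat: where the point knob would be if the fitted lever pointed exactly at the red mark.
- green_mark (a point): The same for the green painted dot and line: where the point knob belongs at the end (locked).
- pine_offcut: Bystander: flat pine offcut 52x92x20 mm, left of centre near the robot's edge of the bench; origin under its middle.
- dark_pencil: Bystander: dark pencil 176 mm long lying at the back of the bench; origin under its middle.
- beech_block: Bystander: beech block 50x60x34 mm at the back; origin under its middle.
- tape_measure: Bystander: yellow tape measure, 62x69x35 mm, at the right front of the bench; origin under its middle.
- sanding_block: Bystander: brown sanding block 60x105x32 mm at the right rear; origin under its middle.

How it is judged:
By the outcome, as a careful person would: the job done as asked, in the order asked, and still so for the second after the job is handed in, with the robot touching nothing.
It also fails if it takes over 61 s, if anything falls off the work surface, if the arm or the gripper's body presses on something with over 40 N, if the wrist force passes 120 N, or if a joint passes its speed limit or range.

## Working session

There is one attempt and no reset: what is moved stays moved. The work goes in short steps, Python scripts to look and compute and a tool call to move; the robot and the scene stay as the last step left them, time stands still between calls to the robot, and variables do not carry over. Pictures are saved under pics/ and viewed, at most 10 in all, crops included, and the job is handed in when it is done.

Besides the shell and the picture viewer there is one more tool, called after "Call:" as a command line: name --argument value ..., lists and objects as JSON in quotes. send_rows: Moves the arm, as the interface text tells. Scaled input: -1 to 1 covers 500 mm each way for a shift and pi rad each way for a turn. Its arguments: {"type":"object","properties":{"steps":{"type":"array","items":{"type":"array"}}},"required":["steps"]}

```bash
mkdir -p pics
cat > h.py <<'E'
import numpy as np, cv2
from scipy.spatial.transform import Rotation as R
from plant import ctrl
def rot(q): return R.from_quat([q[1],q[2],q[3],q[0]])
def cam(name,obs=None):
    c=ctrl.calibration(name)
    if 'R' in c: Rm=np.array(c['R']);t=np.array(c['t']); return c,Rm.T,-Rm.T@t
    o=obs or ctrl.get_obs(); H=np.array(c['hand_eye']); Rt=rot(o['orientation']).as_matrix()
    return c,Rt@H[:3,:3],Rt@H[:3,3]+np.array(o['tcp_pos'])
def w(name,xy,z,obs=None):
    c,Rw,p=cam(name,obs)
    d=Rw@np.array([(xy[0]-c['cx'])/c['fx'],(xy[1]-c['cy'])/c['fy'],1]); return p+d*(z-p[2])/d[2]
def proj(name,X,obs=None):
    c,Rw,p=cam(name,obs); v=Rw.T@(np.array(X)-p); return np.array([c['fx']*v[0]/v[2]+c['cx'],c['fy']*v[1]/v[2]+c['cy']])
def rows(target,yawdown=None):
    """shift in tool axes (normalised) to world target; turn for tool y-axis angle"""
    o=ctrl.get_obs(); r=rot(o['orientation']); d=r.inv().apply(np.array(target)-o['tcp_pos'])/0.5
    return d
E
python3 - <<'E'
from h import *
o=ctrl.get_obs(); print({k:np.round(v,3) for k,v in o.items()}, ctrl.tcp_to_tips)
print(rot(o['orientation']).as_matrix().round(3))
Z=dict(hub_mid=.014,knob=0,seat=.038,spline_end=.06,shaft_top=.076,red_mark=.038,green_mark=.038,lever=0,stand=0)
for c in ['top','scene']:
    im=ctrl.read_camera(c); cv2.imwrite(f'pics/{c}0.png',im)
    print(c,cam(c)[2].round(3))
    for n,z in Z.items():
        for d in ctrl.pinpoint(c,n)[:2]: print(c,n,round(d['conf'],2),np.round(d['xy'],1),w(c,d['xy'],z).round(4))
E
```

```text
{'t': np.float64(0.0), 'q': array([ 1.143,  0.277,  1.506,  0.   ,  1.361, -0.121]), 'dq': array([-0.   , -0.   ,  0.002,  0.   ,  0.   ,  0.   ]), 'joint_efforts': array([ 2.0000e-03, -4.1677e+01, -2.4581e+01,  0.0000e+00,  1.1000e-02,
        0.0000e+00]), 'tcp_pos': array([0.173, 0.548, 0.213]), 'orientation': array([-0.   ,  0.153,  0.988, -0.001]), 'contact_force': array([ 0.499, -0.253, -0.23 ]), 'torque': array([ 0.03 ,  0.003, -0.   ]), 'grasp_force': np.float64(0.0), 'finger_gap': np.float64(0.086)} 0.011
[[-0.953  0.302 -0.001]
 [ 0.302  0.953 -0.002]
 [ 0.    -0.002 -1.   ]]
top [ 0.469 -0.108  1.221]
top hub_mid 0.86 [356.1 260.8] [ 0.5239 -0.1812  0.014 ]
top knob 0.75 [374.1 298.3] [ 0.4381 -0.2258  0.    ]
top seat 0.55 [273.  236.3] [0.5741 0.0119 0.038 ]
top seat 0.51 [414.2 176.4] [ 0.7217 -0.3106  0.038 ]
top spline_end 0.76 [269.7 234.4] [0.5762 0.0173 0.06  ]
top shaft_top 0.56 [269.2 230.9] [0.5825 0.0169 0.076 ]
top red_mark 0.8 [316.4 240.4] [ 0.5672 -0.088   0.038 ]
top red_mark 0.49 [271.3 235.5] [0.5758 0.0159 0.038 ]
top green_mark 0.83 [292.5 274.4] [ 0.4
[... 252 characters left out ...]
3 -0.904  0.972]
scene hub_mid 0.8 [313.1 283.2] [ 0.5248 -0.1761  0.014 ]
scene seat 0.72 [288.6 221.3] [0.5754 0.0169 0.038 ]
scene seat 0.18 [289.6 233.5] [ 0.5539 -0.0236  0.038 ]
scene spline_end 0.76 [285.9 215.1] [0.5694 0.0191 0.06  ]
scene shaft_top 0.68 [289.6 210.1] [0.5777 0.0143 0.076 ]
scene red_mark 0.71 [312.9 245.7] [ 0.5789 -0.0913  0.038 ]
scene red_mark 0.61 [288.2 210.8] [0.5959 0.0528 0.038 ]
scene green_mark 0.89 [269.7 249. ] [ 0.485  -0.0452  0.038 ]
scene lever 0.57 [316.4 288.4] [ 0.5295 -0.1834  0.    ]
scene lever 0.4 [188.7 221.3] [0.375  0.1951 0.    ]
scene stand 0.57 [291.4 232.9] [0.5798 0.0117 0.    ]
scene stand 0.27 [191.  220.1] [ 0.382   0.1963 -0.    ]
```

View pics/top0.png

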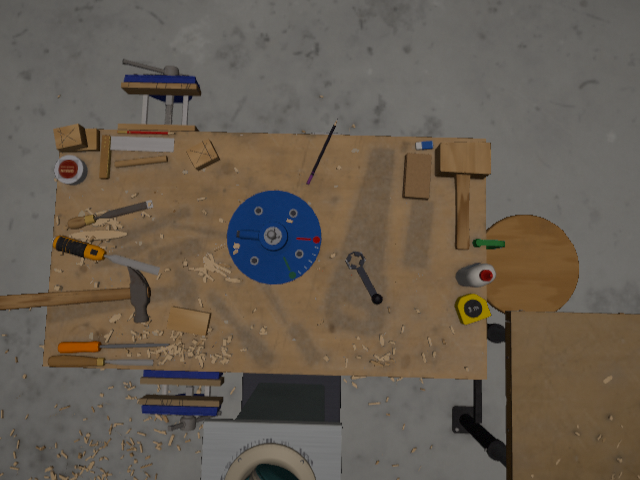

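View pics/scene0.png

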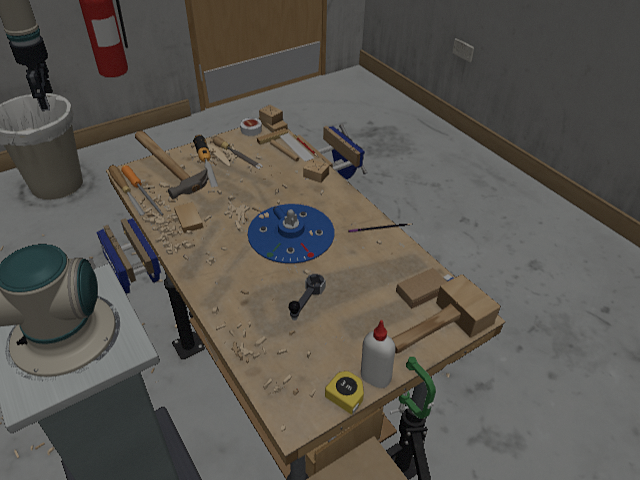

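Picture: the stand is at (272,236), with red at (317,240) and green at (290,268). The lever hub is at (356,261) and its knob at (377,299). Next I need the wrist camera geometry so I can look from near.

```bash
cat >> h.py <<'E'
def go(pos,yaw):
    """print tool-frame normalised shift/turn from the present pose to pos with tool down, tool x at yaw deg"""
    o=ctrl.get_obs(); r=rot(o['orientation']); p=np.array(o['tcp_pos'])
    y=np.deg2rad(yaw); x=np.array([np.cos(y),np.sin(y),0]); z=np.array([0,0,-1.]); T=R.from_matrix(np.c_[x,np.cross(z,x),z])
    print('shift',(r.inv().apply(np.array(pos)-p)/.5).round(4),'turn',((r.inv()*T).as_rotvec()/np.pi).round(4),'dist',np.linalg.norm(np.array(pos)-p).round(3))
E
python3 - <<'E'
from h import *
c=ctrl.calibration('wrist'); print(np.array(c['hand_eye']).round(3),c['fx'],c['cx'],c['cy'])
go([.37,.25,.25],120); go([.54,.0,.25],90)
E
```

```text
[[ 0.    -0.953 -0.303  0.078]
 [ 1.     0.    -0.    -0.   ]
 [ 0.    -0.303  0.953 -0.16 ]
 [ 0.     0.     0.     1.   ]] 398.5633050298094 324.74869393312883 239.48085654385352
shift [-0.5544 -0.45   -0.0731] turn [ 0.     -0.      0.2357] dist 0.359
shift [-1.0296 -0.8239 -0.0732] turn [ 0.     -0.      0.4024] dist 0.66
```

Call:
send_rows --steps '[[[-0.98, -0.79, -0.05], [0, 0, 0.402], 85], [[-0.98, -0.79, -0.05], [0, 0, 0.402], 85], [[-0.98, -0.79, -0.05], [0, 0, 0.402], 85], [[-0.98, -0.79, -0.05], [0, 0, 0.402], 85], [[-0.98, -0.79, -0.05], [0, 0, 0.402], 85], [[-0.98, -0.79, -0.05], [0, 0, 0.402], 85], [[-0.98, -0.79, -0.05], [0, 0, 0.402], 85], [[-0.98, -0.79, -0.05], [0, 0, 0.402], 85], [[-0.98, -0.79, -0.05], [0, 0, 0.402], 85], [[-0.98, -0.79, -0.05], [0, 0, 0.402], 85], [[-0.98, -0.79, -0.05], [0, 0, 0.402], 85], [[-0.98, -0.79, -0.05], [0, 0, 0.402], 85]]'

```text
t: 2.0
tcp_pos: [0.4505, 0.1299, 0.2337]
orientation: [0.0, 0.707, 0.707, 0.0]
contact_force: [0.7, 0.6, 0.4]
finger_gap: 0.0849
grasp_force: 0.0
```

Run:
```python
from h import *
o=ctrl.get_obs();print(o['t'],o['tcp_pos'].round(3)); go([.577,.01,.17],90)
```

```text
2.0 [0.451 0.13  0.234]
shift [-0.2399  0.2528  0.1275] turn [ 0.0003 -0.0001  0.0001] dist 0.186
```

Call:
send_rows --steps '[[[-0.24, 0.253, 0.1275], [0, 0, 0], 85], [[-0.24, 0.253, 0.1275], [0, 0, 0], 85], [[-0.24, 0.253, 0.1275], [0, 0, 0], 85], [[-0.24, 0.253, 0.1275], [0, 0, 0], 85], [[-0.24, 0.253, 0.1275], [0, 0, 0], 85], [[-0.24, 0.253, 0.1275], [0, 0, 0], 85], [[-0.24, 0.253, 0.1275], [0, 0, 0], 85]]'

```text
t: 2.58
tcp_pos: [0.576, 0.0118, 0.1687]
orientation: [-0.001, 0.707, 0.707, -0.0]
contact_force: [-1.7, 0.2, -0.0]
finger_gap: 0.0853
grasp_force: 0.0
```

Run:
```python
from h import *
o=ctrl.get_obs();print(o['t'],o['tcp_pos'].round(3)); im=ctrl.read_camera('wrist'); cv2.imwrite('pics/w1.png',im)
for n,z in dict(seat=.038,spline_end=.06,shaft_top=.076,red_mark=.038,green_mark=.038).items():
    for d in ctrl.pinpoint('wrist',n)[:2]: print(n,round(d['conf'],2),np.round(d['xy'],1),w('wrist',d['xy'],z,o).round(4))
```

```text
2.5833 [0.576 0.012 0.169]
seat 0.7 [324.5 217.8] [0.575  0.0137 0.038 ]
spline_end 0.85 [326.7 229. ] [0.5766 0.0113 0.06  ]
spline_end 0.16 [212.7 275.4] [ 0.4935 -0.024   0.06  ]
shaft_top 0.67 [325.2 237.9] [0.5756 0.0097 0.076 ]
red_mark 0.79 [319.2 337.7] [ 0.5706 -0.089   0.038 ]
red_mark 0.65 [323.7 206.5] [0.5744 0.0224 0.038 ]
green_mark 0.86 [211.2 273.7] [ 0.4857 -0.0317  0.038 ]
```

View pics/w1.png

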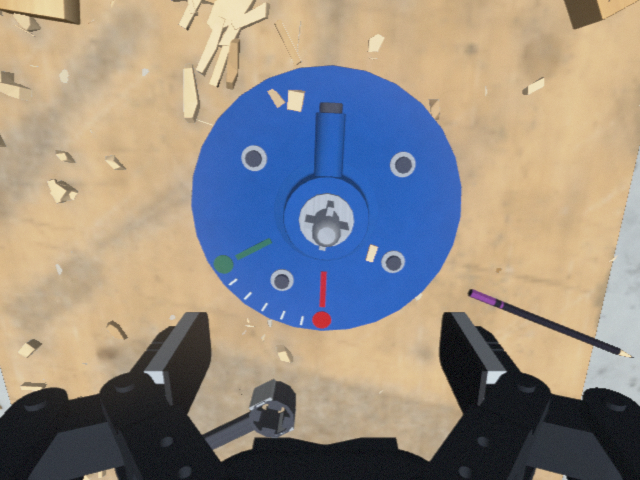

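Picture: the shaft is at (326,222), the red dot at (322,320), the green dot at (223,264), and the lever hub at (273,410). Colour segmentation should refine the marks, and a zoom the splines.

Run:
```python
from h import *
o=ctrl.get_obs(); im=cv2.imread('pics/w1.png'); hsv=cv2.cvtColor(im,cv2.COLOR_BGR2HSV); H,S,V=cv2.split(hsv)
def big(m):
    n,l,s,c=cv2.connectedComponentsWithStats(m.astype(np.uint8)); i=1+s[1:,4].argmax(); return l==i,c[i],s[i]
b,_,s=big((H>100)&(H<120)&(S>150)); ct=max(cv2.findContours(b.astype(np.uint8),0,1)[0],key=len).reshape(-1,2)
P=np.array([w('wrist',p,.008,o)[:2] for p in ct]); A=np.c_[2*P,np.ones(len(P))]; q=np.linalg.lstsq(A,(P**2).sum(1),rcond=None)[0]
r=np.sqrt(q[2]+q[:2]@q[:2]); print('disc',q[:2].round(4),r.round(4), np.std(np.linalg.norm(P-q[:2],axis=1)))
for n,m in dict(red=((H<8)|(H>172))&(S>150),green=(H>50)&(H<85)&(S>120)).items():
    m[:, :]&=np.hypot(*(np.indices(m.shape)[::-1]-np.array([326,222])[:,None,None]))<150
    k=cv2.erode(m.astype(np.uint8),np.ones((9,9))); g,c,s=big(k>0); X=w('wrist',c,.008,o); v=X[:2]-q[:2]
    print(n,c.round(1),X.round(4),'R',np.hypot(*v).round(4),'ang',np.rad2deg(np.arctan2(v[1],v[0])).round(2))
cr=cv2.resize(im[180:262,286:368],None,fx=7,fy=7,interpolation=cv2.INTER_CUBIC); cv2.imwrite('pics/c1.png',cr)
for z in (.038,.06,.076): print(z,(proj('wrist',[*q[:2],z],o)))
```

```text
disc [0.5776 0.0138] 0.1094 0.0037675050414661257
red [321.4 319.4] [ 0.5728 -0.0885  0.008 ] R 0.1025 ang -92.68Traceback (most recent call last):
  File "<stdin>", line 10, in <module>
  File "<stdin>", line 4, in big
ValueError: attempt to get argmax of an empty sequence
```

Run:
```python
from h import *
o=ctrl.get_obs(); im=cv2.imread('pics/w1.png'); hsv=cv2.cvtColor(im,cv2.COLOR_BGR2HSV); H,S,V=cv2.split(hsv)
def big(m):
    n,l,s,c=cv2.connectedComponentsWithStats(m.astype(np.uint8)); i=1+s[1:,4].argmax(); return l==i,c[i],s[i]
b,_,s=big((H>98)&(H<125)&(S>120)); ct=cv2.convexHull(max(cv2.findContours(b.astype(np.uint8),0,1)[0],key=len))
hull=cv2.drawContours(np.zeros_like(H),[ct],0,1,-1); ct=max(cv2.findContours(hull,0,1)[0],key=len).reshape(-1,2)
P=np.array([w('wrist',p,.008,o)[:2] for p in ct]); A=np.c_[2*P,np.ones(len(P))]; q=np.linalg.lstsq(A,(P**2).sum(1),rcond=None)[0]
r=np.sqrt(q[2]+q[:2]@q[:2]); print('disc',q[:2].round(4),r.round(4), np.std(np.linalg.norm(P-q[:2],axis=1)))
print('green px',hsv[264,223],hsv[248,255])
for n,c0 in dict(red=(321,320),green=(223,264)).items():
    m=(hull>0)&~((H>98)&(H<125)&(S>120)); m&=np.hypot(*(np.indices(m.shape)[::-1]-np.array(c0)[:,None,None]))<11
    c=np.argwhere(m).mean(0)[::-1]; X=w('wrist',c,.008,o); v=X[:2]-q[:2]
    print(n,c.round(1),X.round(4),m.sum(),'R',np.hypot(*v).round(4),'ang',np.rad2deg(np.arctan2(v[1],v[0])).round(2))
cr=cv2.resize(im[180:262,286:368],None,fx=7,fy=7,interpolation=cv2.INTER_CUBIC); cv2.imwrite('pics/c1.png',cr)
for z in (.038,.06,.076): print(z,(proj('wrist',[*q[:2],z],o)-[286,180])*7)
```

```text
disc [0.5767 0.0124] 0.111 0.0003144127563961807
green px [ 77 104 128] [ 82 121 124]
red [321.4 319.5] [ 0.5728 -0.0886  0.008 ] 288 R 0.1011 ang -92.24
green [222.9 263.9] [ 0.4874 -0.0347  0.008 ] 275 R 0.101 ang -152.14
0.038 [282.56793426 282.50377818]
0.06 [283.65752732 338.61852609]
0.076 [284.55768791 384.9773792 ]
```

View pics/c1.png

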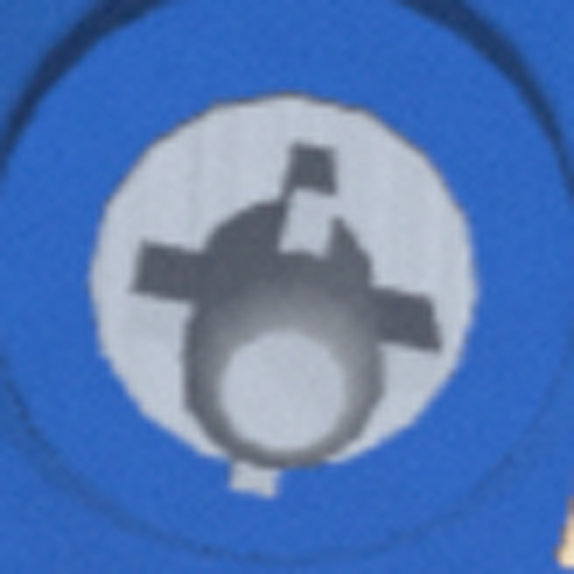

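Picture: the top and bottom spline faces run from (315,190) to (253,495), about 11° clockwise of straight −y. So the spline is at about −101.3°, with red at −92.2° and green at −152.1°. Next, look at the lever from near.

Run:
```python
from h import *
o=ctrl.get_obs()
a=[w('wrist',(np.array(p)/7+[286,180]),z,o)[:2] for p,z in (((317,192),.06),((253,495),.06),((145,240),.038),((432,297),.038))]
for u,v in (a[:2],a[2:]): d=v-u; print(np.rad2deg(np.arctan2(d[1],d[0])),np.hypot(*d),(u+v)/2)
go([.522,-.179,.12],28)
```

```text
-101.22760049397824 0.032495061478703575 [0.57679715 0.01166185]
-11.431317483654723 0.031737006001340544 [0.57740016 0.01400586]
shift [-0.3839 -0.1088  0.1009] turn [ 4.000e-04 -3.000e-04  3.453e-01] dist 0.206
```

Call:
send_rows --steps '[[[-0.384, -0.109, 0.1], [0, 0, 0.345], 85], [[-0.384, -0.109, 0.1], [0, 0, 0.345], 85], [[-0.384, -0.109, 0.1], [0, 0, 0.345], 85], [[-0.384, -0.109, 0.1], [0, 0, 0.345], 85], [[-0.384, -0.109, 0.1], [0, 0, 0.345], 85], [[-0.384, -0.109, 0.1], [0, 0, 0.345], 85], [[-0.384, -0.109, 0.1], [0, 0, 0.345], 85], [[-0.384, -0.109, 0.1], [0, 0, 0.345], 85], [[-0.384, -0.109, 0.1], [0, 0, 0.345], 85], [[-0.384, -0.109, 0.1], [0, 0, 0.345], 85], [[-0.384, -0.109, 0.1], [0, 0, 0.345], 85]]'

```text
t: 3.8
tcp_pos: [0.5221, -0.1796, 0.12]
orientation: [0.0, 0.97, 0.243, 0.0]
contact_force: [-0.0, 0.3, 0.1]
finger_gap: 0.085
grasp_force: 0.0
```

Run:
```python
from h import *
o=ctrl.get_obs();print(o['t'],o['tcp_pos'].round(3)); im=ctrl.read_camera('wrist'); cv2.imwrite('pics/w2.png',im)
X={}
for n,z in dict(hub_mid=.014,lever=0,knob=0).items():
    for d in ctrl.pinpoint('wrist',n)[:2]: print(n,round(d['conf'],2),np.round(d['xy'],1),w('wrist',d['xy'],z,o).round(4))
```

```text
3.8 [ 0.522 -0.18   0.12 ]
hub_mid 0.87 [326.2 224.6] [ 0.5255 -0.1791  0.014 ]
lever 0.57 [330.7 222.2] [ 0.5252 -0.183   0.    ]
```

View pics/w2.png

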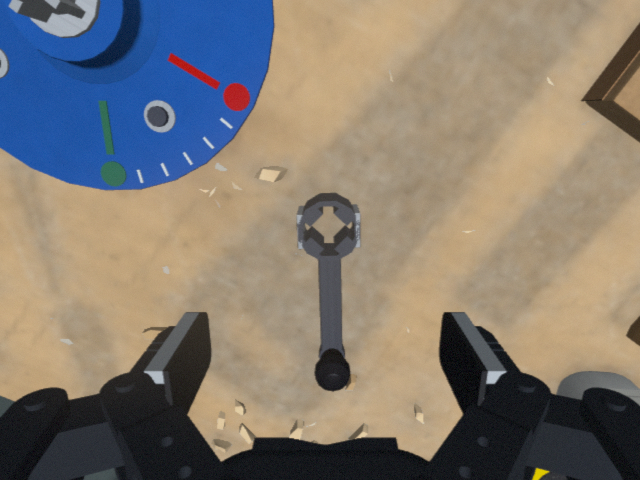

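Picture: the lever is almost aligned with the tool, with the hub at (328,226), the knob top at (333,370) and the arm running straight down.

Run:
```python
from h import *
o=ctrl.get_obs(); im=cv2.imread('pics/w2.png'); V=cv2.cvtColor(im,cv2.COLOR_BGR2GRAY)
h=w('wrist',[328.5,226],.028,o); k=w('wrist',[333,369],.047,o); d=(k-h)[:2]; print('hub',h.round(4),'knob',k.round(4),np.hypot(*d),np.rad2deg(np.arctan2(d[1],d[0])))
e=[]
for y in range(265,340,5):
    r=V[y,300:360].astype(int); m=np.where(r<100)[0]; e.append((y,300+(m[0]+m[-1])/2,m[-1]-m[0]))
e=np.array(e); print(e[::3]); f=np.polyfit(e[:,0],e[:,1],1); a,b=[w('wrist',[np.polyval(f,y),y],.022,o) for y in (265,340)]
d=(b-a)[:2]; ang=np.rad2deg(np.arctan2(d[1],d[0])); print('arm',ang)
n=np.array([-d[1],d[0]])/np.hypot(*d); print('perp off of hub from arm line',(h-a)[:2]@n,'hub_mid',(np.array([.5255,-.1791])-a[:2])@n)
```

```text
hub [ 0.5288 -0.1792  0.028 ] knob [ 0.4454 -0.2272  0.047 ] 0.09624089705992346 -150.04662206123632
[[265.  329.5  21. ]
 [280.  329.5  21. ]
 [295.  329.5  21. ]
 [310.  330.5  21. ]
 [325.  331.   20. ]]
arm -150.2911701190668
perp off of hub from arm line 0.0002174450862787557 hub_mid -0.0015018725473520188
```

Run:
```python
from h import *
go([.5272,-.1796,.018],29.8); print(ctrl.tcp_to_tips)
```

```text
shift [0.009  0.0043 0.2034] turn [ 0.0001 -0.0001 -0.0097] dist 0.102
0.011
```

Call:
send_rows --steps '[[[0.009, 0.004, 0.07], [0, 0, -0.01], 85], [[0.009, 0.004, 0.13], [0, 0, -0.01], 85], [[0.009, 0.004, 0.18], [0, 0, -0.01], 80], [[0.009, 0.004, 0.203], [0, 0, -0.01], 75], [[0.009, 0.004, 0.203], [0, 0, -0.01], 60], [[0.009, 0.004, 0.203], [0, 0, -0.01], 50], [[0.009, 0.004, 0.203], [0, 0, -0.01], 38], [[0.009, 0.004, 0.203], [0, 0, -0.01], 36], [[0.009, 0.004, 0.203], [0, 0, -0.01], 36], [[0.009, 0.004, 0.203], [0, 0, -0.01], 36], [[0.009, 0.004, 0.203], [0, 0, -0.01], 36], [[0.009, 0.004, 0.203], [0, 0, -0.01], 36]]'

```text
t: 5.0
tcp_pos: [0.5272, -0.1799, 0.0184]
orientation: [0.0, 0.966, 0.257, 0.0]
contact_force: [-0.9, 0.0, 0.6]
finger_gap: 0.0364
grasp_force: 0.0
```

Run:
```python
from h import *
o=ctrl.get_obs();print(o['finger_gap'],o['grasp_force'],o['tcp_pos'])
im=ctrl.read_camera('wrist'); cv2.imwrite('pics/w3.png',im)
```

```text
0.03640604226948743 0.0 [ 0.52719208 -0.17985524  0.01836988]
```

View pics/w3.png

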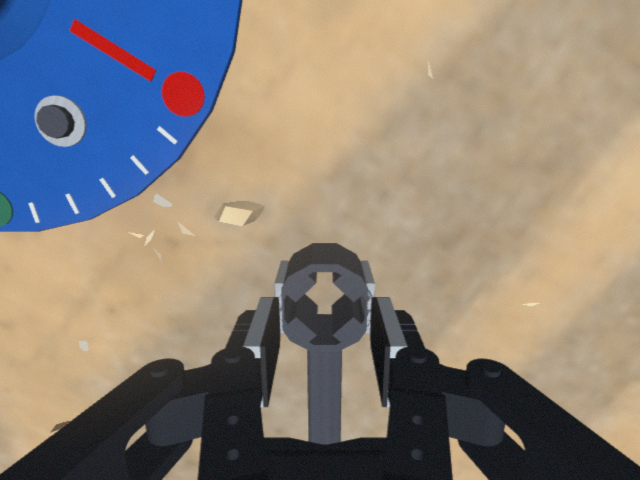

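Picture: the pads look to be over the hub top rather than beside it, with a 36 mm gap and no grip force. I'll reopen, go lower gently and watch the force.

Call:
send_rows --steps '[[[0, 0, 0], [0, 0, 0], 70], [[0, 0, 0], [0, 0, 0], 70], [[0, 0, 0], [0, 0, 0], 70], [[0, 0, 0.008], [0, 0, 0], 70], [[0, 0, 0.016], [0, 0, 0], 70], [[0, 0, 0.02], [0, 0, 0], 70], [[0, 0, 0.02], [0, 0, 0], 70]]'

```text
t: 5.63
tcp_pos: [0.5264, -0.1795, 0.0071]
orientation: [-0.001, 0.966, 0.257, -0.001]
contact_force: [-0.2, 0.1, 0.4]
finger_gap: 0.0697
grasp_force: 0.0
```

Run:
```python
from h import *
o=ctrl.get_obs();print(o['finger_gap'],o['contact_force'],o['tcp_pos'])
im=ctrl.read_camera('scene'); p=proj('scene',o['tcp_pos']).astype(int); print(p)
x,y=p; cv2.imwrite('pics/s3.png',cv2.resize(im[y-55:y+45,x-70:x+60],None,fx=6,fy=6,interpolation=cv2.INTER_CUBIC))
```

```text
0.06972276077106102 [-0.23590183  0.08289391  0.44142875] [ 0.52643167 -0.17948279  0.00712466]
[314 285]
```

View pics/s3.png

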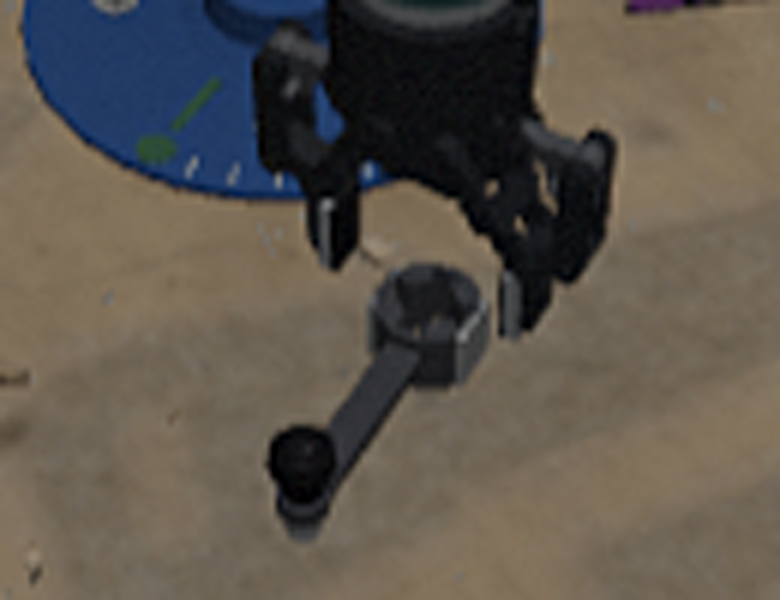

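Picture: with the gap at 70 mm the tips hang at about hub-top height, (335,265) and (512,338) in the crop, so about 2 cm higher than stated. I'll go 12 mm lower and close.

Call:
send_rows --steps '[[[0, 0, 0.008], [0, 0, 0], 65], [[0, 0, 0.016], [0, 0, 0], 65], [[0, 0, 0.024], [0, 0, 0], 60], [[0, 0, 0.024], [0, 0, 0], 50], [[0, 0, 0.024], [0, 0, 0], 38], [[0, 0, 0.024], [0, 0, 0], 36], [[0, 0, 0.024], [0, 0, 0], 36], [[0, 0, 0.024], [0, 0, 0], 36], [[0, 0, 0.024], [0, 0, 0], 36]]'

```text
t: 6.43
tcp_pos: [0.5269, -0.1797, -0.0042]
orientation: [-0.0, 0.966, 0.257, -0.0]
contact_force: [0.9, -0.1, -3.0]
finger_gap: 0.0402
grasp_force: 60.9
```

Call:
send_rows --steps '[[[0, 0, -0.02], [0, 0, 0], 36], [[0, 0, -0.07], [0, 0, 0], 36], [[0, 0, -0.13], [0, 0, 0], 36], [[0, 0, -0.18], [0, 0, 0], 36], [[0, 0, -0.21], [0, 0, 0], 36], [[0, 0, -0.21], [0, 0, 0], 36], [[0, 0, -0.21], [0, 0, 0], 36]]'

```text
t: 7.02
tcp_pos: [0.5274, -0.1799, 0.1019]
orientation: [0.001, 0.966, 0.257, 0.001]
contact_force: [-0.1, 0.7, -3.0]
finger_gap: 0.0401
grasp_force: 61.6
```

Run:
```python
from h import *
o=ctrl.get_obs();print(o['finger_gap'],o['grasp_force'],o['contact_force'].round(1),o['torque'].round(2),o['tcp_pos'].round(4),o['t'])
im=ctrl.read_camera('wrist'); cv2.imwrite('pics/w4.png',im[200:400,200:460].repeat(3,0).repeat(3,1))
for n in('hub_mid','lever','knob'):
  for d in ctrl.pinpoint('wrist',n)[:1]: print(n,d['conf'],np.round(d['xy'],1),w('wrist',d['xy'],o['tcp_pos'][2]+.0042+(.014 if n=='hub_mid' else 0),o)-o['tcp_pos'])
go([.5767,.0122,.0968],78.7)
```

```text
0.04009154830112091 61.62942409515381 [-0.1  0.7 -3. ] [ 0.02  0.01 -0.01] [ 0.5274 -0.1799  0.1019] 7.0167
hub_mid 0.55 [324.7 322.1] [-0.00253267 -0.00146999  0.0182    ]
lever 0.63 [327.3 304. ] [-0.00114156 -0.00199808  0.0042    ]
shift [ 0.2784 -0.2818  0.0054] turn [-1.100e-03  2.000e-04 -2.719e-01] dist 0.198
```

View pics/w4.png

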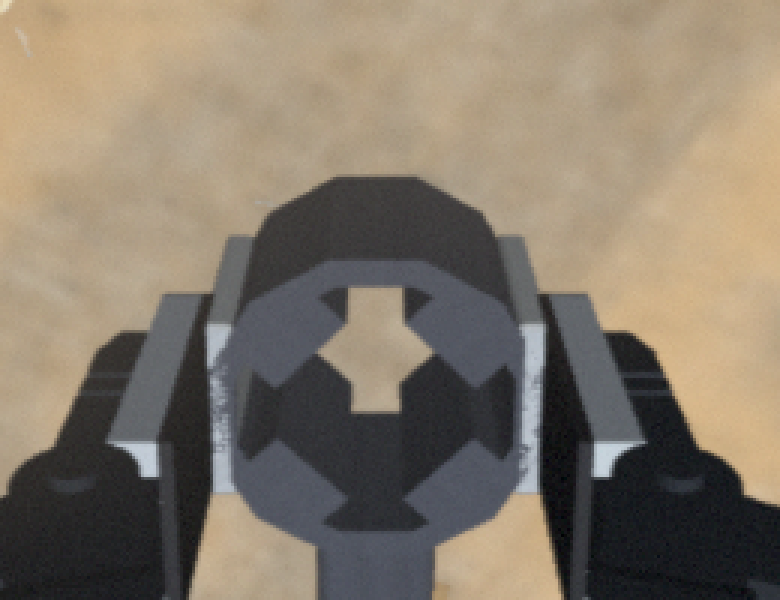

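Picture: the hub is held squarely. Hub top centre is at crop (376,403), which puts the bore within about 1 mm of the tool axis. Now move over the shaft.

Call:
send_rows --steps '[[[0.05, -0.05, 0], [0, 0, -0.04], 36], [[0.12, -0.12, 0], [0, 0, -0.08], 36], [[0.18, -0.18, 0], [0, 0, -0.12], 36], [[0.23, -0.235, 0], [0, 0, -0.16], 36], [[0.26, -0.265, 0], [0, 0, -0.2], 36], [[0.278, -0.282, 0], [-0.001, 0, -0.238], 36], [[0.278, -0.282, 0], [-0.001, 0, -0.262], 36], [[0.278, -0.282, 0], [-0.001, 0, -0.272], 36], [[0.278, -0.282, 0], [-0.001, 0, -0.272], 36], [[0.278, -0.282, 0], [-0.001, 0, -0.272], 36]]'

```text
t: 8.05
tcp_pos: [0.577, 0.0118, 0.0998]
orientation: [0.001, 0.773, 0.634, -0.0]
contact_force: [0.4, -0.8, -2.9]
finger_gap: 0.0402
grasp_force: 61.7
```

Run:
```python
from h import *
o=ctrl.get_obs();print(o['contact_force'].round(1),o['tcp_pos'].round(4),o['t'])
im=ctrl.read_camera('wrist'); cv2.imwrite('pics/w5.png',im[160:420,170:480].repeat(2,0).repeat(2,1))
d=ctrl.pinpoint('wrist','shaft_top')
for d in d[:2]: print(d['conf'],d['xy'],w('wrist',d['xy'],.076,o))
print('axis top at',(proj('wrist',[.5767,.0122,.076],o)-[170,160])*2)
go([.5767,.0122,.0968],78.7)
```

```text
[ 0.4 -0.8 -2.9] [0.577  0.0118 0.0998] 8.05
axis top at [309.55199851 228.6426062 ]
shift [ 0.0013 -0.0014  0.007 ] turn [ 0.0004  0.0004 -0.0002] dist 0.004
```

View pics/w5.png

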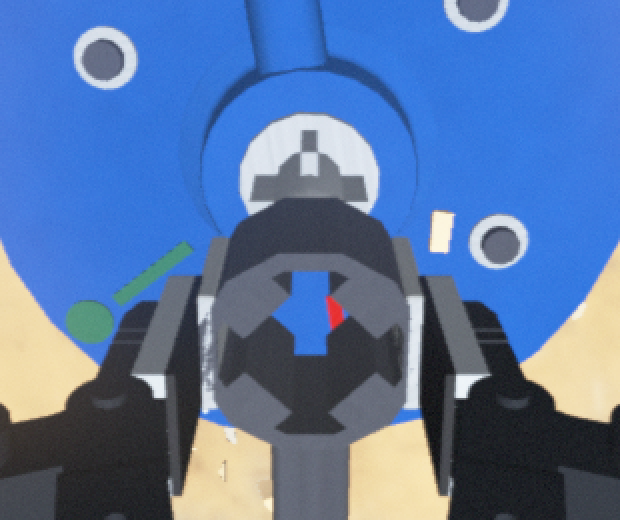

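Picture: the splines line up with the lever, spline at (310,145) and slots and arm at x≈311. Descend onto the pilot.

Call:
send_rows --steps '[[[0.0, 0, 0.02], [0, 0, 0], 36], [[0.0, 0, 0.036], [0, 0, 0], 36], [[0.0, 0, 0.05], [0, 0, 0], 36], [[0.0, 0, 0.058], [0, 0, 0], 36], [[0.0, 0, 0.066], [0, 0, 0], 36], [[0.0, 0, 0.072], [0, 0, 0], 36], [[0.0, 0, 0.076], [0, 0, 0], 36], [[0.0, 0, 0.076], [0, 0, 0], 36]]'

```text
t: 8.82
tcp_pos: [0.5775, 0.0117, 0.0626]
orientation: [0.001, 0.773, 0.634, 0.0]
contact_force: [-0.4, 0.5, -3.9]
finger_gap: 0.0402
grasp_force: 61.7
```

Call:
send_rows --steps '[[[0, 0, 0.005], [0, 0, 0], 36], [[0, 0, 0.009], [0, 0, 0], 36], [[0, 0, 0.013], [0, 0, 0], 36], [[0, 0, 0.016], [0, 0, 0], 36], [[0, 0, 0.019], [0, 0, 0], 36], [[0, 0, 0.022], [0, 0, 0], 36], [[0, 0, 0.022], [0, 0, 0], 36]]'

```text
t: 9.4
tcp_pos: [0.5776, 0.0117, 0.0516]
orientation: [0.001, 0.773, 0.634, 0.0]
contact_force: [-0.6, 2.2, -3.8]
finger_gap: 0.0407
grasp_force: 61.7
```

Call:
send_rows --steps '[[[0, 0, 0.006], [0, 0, 0], 36], [[0, 0, 0.011], [0, 0, 0], 36], [[0, 0, 0.016], [0, 0, 0], 36], [[0, 0, 0.021], [0, 0, 0], 36], [[0, 0, 0.025], [0, 0, 0], 36], [[0, 0, 0.028], [0, 0, 0], 36], [[0, 0, 0.028], [0, 0, 0], 36]]'

```text
t: 9.98
tcp_pos: [0.5775, 0.0117, 0.0375]
orientation: [0.001, 0.773, 0.634, 0.0]
contact_force: [-1.9, 3.2, -3.8]
finger_gap: 0.0405
grasp_force: 61.6
```

Call:
send_rows --steps '[[[0, 0, 0.003], [0, 0, 0], 36], [[0, 0, 0.005], [0, 0, 0], 36], [[0, 0, 0.007], [0, 0, 0], 36], [[0, 0, 0.009], [0, 0, 0], 36], [[0, 0, 0.009], [0, 0, 0], 36]]'

```text
t: 10.4
tcp_pos: [0.5777, 0.0118, 0.0339]
orientation: [0.001, 0.773, 0.634, 0.0]
contact_force: [-3.5, 3.8, 1.8]
finger_gap: 0.0404
grasp_force: 62.2
```

Call:
send_rows --steps '[[[0, -0.001, 0.001], [0, 0, 0.02], 36], [[0, -0.001, 0.001], [0, 0, 0.05], 36], [[0, -0.001, 0.001], [0, 0, 0.08], 36], [[0, -0.001, 0.001], [0, 0, 0.11], 36], [[0, -0.001, 0.001], [0, 0, 0.14], 36], [[0, -0.001, 0.001], [0, 0, 0.17], 36], [[0, -0.001, 0.001], [0, 0, 0.2], 36], [[0, -0.001, 0.001], [0, 0, 0.23], 36], [[0, -0.001, 0.001], [0, 0, 0.255], 36], [[0, -0.001, 0.001], [0, 0, 0.275], 36], [[0, -0.001, 0.001], [0, 0, 0.282], 36], [[0, -0.001, 0.001], [0, 0, 0.282], 36]]'

```text
t: 11.4
tcp_pos: [0.5775, 0.0118, 0.0339]
orientation: [0.001, 0.97, 0.242, 0.001]
contact_force: [-3.7, 2.9, 4.1]
finger_gap: 0.0406
grasp_force: 62.5
```

Run:
```python
from h import *
o=ctrl.get_obs();r=rot(o['orientation']).as_matrix();print(np.rad2deg(np.arctan2(r[1,0],r[0,0])),r[:,2],o['torque'].round(2))
```

```text
27.979105106320887 [ 0.00313743 -0.00178498 -0.99999349] [0.72 0.72 0.21]
```

Call:
send_rows --steps '[[[0, 0, 0], [0, 0, 0], 50], [[0, 0, 0], [0, 0, 0], 60], [[0, 0, 0], [0, 0, 0], 75], [[0, 0, 0], [0, 0, 0], 80], [[0, 0, 0], [0, 0, 0], 80], [[0, 0, -0.03], [0, 0, 0], 80], [[0, 0, -0.08], [0, 0, 0], 80], [[0, 0, -0.15], [0, 0, 0], 80], [[0, 0, -0.22], [0, 0, 0], 80], [[0, 0, -0.29], [0, 0, 0], 80], [[0, 0, -0.31], [0, 0, 0], 80], [[0, 0, -0.31], [0, 0, 0], 80]]'

```text
t: 12.4
tcp_pos: [0.5796, 0.0114, 0.1919]
orientation: [0.003, 0.97, 0.242, 0.005]
contact_force: [-0.4, -0.3, -0.2]
finger_gap: 0.0795
grasp_force: 0.0
```

Run:
```python
from h import *
o=ctrl.get_obs();print(o['contact_force'].round(1),o['tcp_pos'].round(4),o['t'])
im=ctrl.read_camera('wrist'); cv2.imwrite('pics/w6.png',im)
a=np.deg2rad(-152.14)
for n,L,z in(('axis top',0,.076),('hub top',0,.066),('knob top',.1,.09),('knob foot',.1,.038),('dot',.1,.008)): print(n,proj('wrist',[.5767+L*np.cos(a),.0122+L*np.sin(a),z],o).round(1))
for n,z in(('hub_mid',.052),('knob',.038),('green_mark',.038),('shaft_top',.076)):
  for d in ctrl.pinpoint('wrist',n)[:1]: print(n,d['conf'],np.round(d['xy'],1),w('wrist',d['xy'],z,o).round(4))
V=cv2.cvtColor(im,cv2.COLOR_BGR2HSV)
```

```text
[-0.4 -0.3 -0.2] [0.5796 0.0114 0.1919] 12.4
axis top [320.5 229.3]
hub top [320.6 225.6]
knob top [320.7 360.7]
knob foot [320.8 326.3]
dot [320.8 310.6]
knob 0.91 [324.3 329.9] [ 0.4866 -0.039   0.038 ]
green_mark 0.74 [318.8 324.3] [ 0.4893 -0.032   0.038 ]
shaft_top 0.91 [322.1 230.2] [0.5766 0.0109 0.076 ]
```

View pics/w6.png

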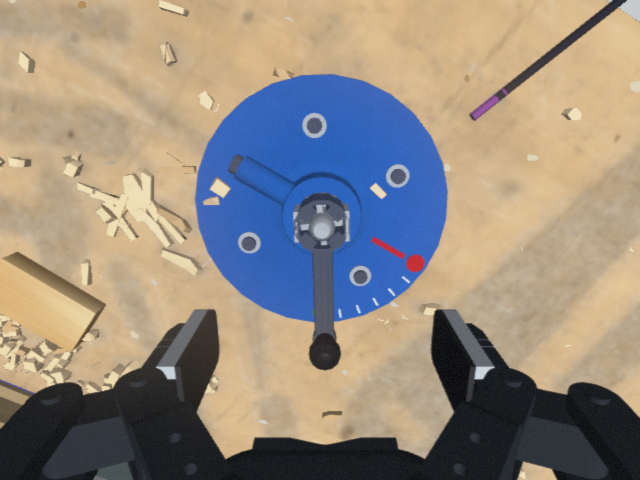

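Picture: the lever is home on the shaft, hub at (322,225) and knob at (324,350), covering the green mark. I'll measure its angle against the red mark and disc centre in the same picture.

Run:
```python
from h import *
o=ctrl.get_obs(); im=cv2.imread('pics/w6.png'); H,S,V=cv2.split(cv2.cvtColor(im,cv2.COLOR_BGR2HSV))
m=((H>98)&(H<125)&(S>150)).astype(np.uint8); ct=cv2.convexHull(max(cv2.findContours(m,0,1)[0],key=len))
hull=cv2.drawContours(np.zeros_like(H),[ct],0,1,-1); ct=max(cv2.findContours(hull,0,1)[0],key=len).reshape(-1,2)
P=np.array([w('wrist',p,.008,o)[:2] for p in ct]); A=np.c_[2*P,np.ones(len(P))]; q=np.linalg.lstsq(A,(P**2).sum(1),rcond=None)[0]; C=q[:2]
rm=((H<8)|(H>172))&(S>150)&(np.hypot(*(np.indices(H.shape)[::-1]-np.array([415,263])[:,None,None]))<12)
X=w('wrist',np.argwhere(rm).mean(0)[::-1],.008,o)[:2]-C
ang=lambda d:np.rad2deg(np.arctan2(d[1],d[0]))
print('C',C.round(4),'red',ang(X),np.hypot(*X),'green',ang(X)-60)
e=[]
for y in range(258,310,3):
    r=(S[y,300:350]<130); g=np.where(r)[0]; e.append((y,300+g.mean(),g[-1]-g[0]))
e=np.array(e); print(e[::4].round(1)); f=np.polyfit(e[:,0],e[:,1],1); a,b=[w('wrist',[np.polyval(f,y),y],.060,o)[:2] for y in(258,310)]
print('arm line',ang(b-a)); M=(a+b)/2; print('arm mid from C',ang(M-C),np.hypot(*(M-C)))
k=(V<50)&(np.indices(H.shape)[0]>328)&(np.indices(H.shape)[0]<372)&(abs(np.indices(H.shape)[1]-324)<25); c=np.argwhere(k).mean(0)[::-1]
K=w('wrist',c,.082,o)[:2]-C; print('knob px',c,ang(K),np.hypot(*K))
```

```text
C [0.5711 0.0129] red -92.33433496915261 0.09848895893869758 green -152.33433496915262
[[258.  322.5  19. ]
 [270.  322.5  19. ]
 [282.  322.5  19. ]
 [294.  323.   18. ]
 [306.  323.5  19. ]]
arm line -150.77553215610115
arm mid from C -149.9308659270982 0.047757607992363026
knob px [324.59071118 351.27285922] -150.20056876585122 0.09337473935753486
```

The lever is about 1.2° short of green after release. I'll regrip and turn slightly past to allow for the give.

Run:
```python
from h import *
o=ctrl.get_obs();print(o['tcp_pos'].round(4),o['dq'].round(3)); go([.5774,.0119,.036],28.9)
```

```text
[0.5756 0.0119 0.1857] [-0.003  0.001 -0.006  0.001  0.003  0.   ]
shift [0.0038 0.0016 0.2994] turn [ 0.0001  0.0007 -0.0052] dist 0.15
```

```bash
cat > meas.py <<'E'
from h import *
o=ctrl.get_obs(); im=ctrl.read_camera('wrist'); H,S,V=cv2.split(cv2.cvtColor(im,cv2.COLOR_BGR2HSV)); print(o['t'],o['tcp_pos'].round(4))
a=np.deg2rad(-152.14); C0=np.array([.5767,.0122]); I=np.indices(H.shape)
m=((H>98)&(H<125)&(S>120)).astype(np.uint8); ct=cv2.convexHull(max(cv2.findContours(m,0,1)[0],key=len))
hull=cv2.drawContours(np.zeros_like(H),[ct],0,1,-1); ct=max(cv2.findContours(hull,0,1)[0],key=len).reshape(-1,2)
P=np.array([w('wrist',p,.008,o)[:2] for p in ct]); A=np.c_[2*P,np.ones(len(P))]; q=np.linalg.lstsq(A,(P**2).sum(1),rcond=None)[0]; C=q[:2]
p0=proj('wrist',[*C0+.1*np.array([np.cos(np.deg2rad(-92.2)),np.sin(np.deg2rad(-92.2))]),.008],o)
rm=((H<8)|(H>172))&(S>150)&(np.hypot(I[1]-p0[0],I[0]-p0[1])<13)
X=w('wrist',np.argwhere(rm).mean(0)[::-1],.008,o)[:2]-C
ang=lambda d:np.rad2deg(np.arctan2(d[1],d[0]))
print('C',C.round(4),'red',ang(X).round(2),np.hypot(*X),'green',(ang(X)-60).round(2))
u=np.array([np.cos(a),np.sin(a)]); y0,y1=[int(proj('wrist',[*C+L*u,.06],o)[1]) for L in(.03,.078)]
e=[]
for y in range(y0,y1,2):
    g=np.where(S[y,295:350]<130)[0]; e.append((y,295+g.mean(),g[-1]-g[0]))
e=np.array(e); print(e[::6].round(1)); f=np.polyfit(e[:,0],e[:,1],1); s,b=[w('wrist',[np.polyval(f,y),y],.060,o)[:2] for y in(y0,y1)]
M=(s+b)/2; print('arm line',ang(b-s).round(2),'arm end from C',ang(b-C).round(2),np.hypot(*(b-C)))
kp=proj('wrist',[*C+.1*u,.08],o); k=(V<50)&(abs(I[0]-kp[1])<22)&(abs(I[1]-kp[0])<20); c=np.argwhere(k).mean(0)[::-1]
K=w('wrist',c,.078,o)[:2]-C; print('knob',ang(K).round(2),np.hypot(*K))
d=ctrl.pinpoint('wrist','knob')
if d: d=w('wrist',d[0]['xy'],.038,o)[:2]-C; print('knob net',ang(d).round(2),np.hypot(*d))
E
python3 meas.py
```

```text
12.65 [0.5756 0.0119 0.1857]
C [0.5765 0.0114] red -92.61 0.10025815097914943 green -152.61
[[258.  326.5  19. ]
 [270.  326.5  19. ]
 [282.  327.   20. ]
 [294.  327.5  19. ]
 [306.  327.7  26. ]]
arm line -149.55 arm end from C -150.34 0.07754196103579492
knob -150.66 0.09894286754956166
knob net -150.26 0.1021105623355293
```

Run:
```python
from h import *
go([.5774,.0119,.036],29.4)
```

```text
shift [0.0029 0.0011 0.3001] turn [ 0.0002  0.0005 -0.008 ] dist 0.15
```

Call:
send_rows --steps '[[[0.003, 0.001, 0.06], [0, 0, -0.008], 80], [[0.003, 0.001, 0.13], [0, 0, -0.008], 80], [[0.003, 0.001, 0.2], [0, 0, -0.008], 80], [[0.003, 0.001, 0.25], [0, 0, -0.008], 80], [[0.003, 0.001, 0.28], [0, 0, -0.008], 80], [[0.003, 0.001, 0.295], [0, 0, -0.008], 80], [[0.003, 0.001, 0.3], [0, 0, -0.008], 70], [[0.003, 0.001, 0.3], [0, 0, -0.008], 55], [[0.003, 0.001, 0.3], [0, 0, -0.008], 45], [[0.003, 0.001, 0.3], [0, 0, -0.008], 36], [[0.003, 0.001, 0.3], [0, 0, -0.008], 36], [[0.003, 0.001, 0.3], [0, 0, -0.008], 36]]'

```text
t: 13.75
tcp_pos: [0.5794, 0.0128, 0.0396]
orientation: [0.001, 0.967, 0.254, 0.002]
contact_force: [-1.5, 4.4, 6.4]
finger_gap: 0.0399
grasp_force: 61.2
```

Run:
```python
from h import *
o=ctrl.get_obs();print(o['finger_gap'],o['grasp_force'],o['contact_force'].round(1),o['torque'].round(2)); go([.5774,.0119,.035],26.1)
```

```text
0.03988820911908676 61.241270899772644 [-1.5  4.4  6.4] [0.71 0.36 0.01]
shift [-0.0045 -0.0004  0.0093] turn [ 0.0008 -0.0012  0.0182] dist 0.005
```

Call:
send_rows --steps '[[[0, 0, 0], [0, 0, 0.006], 36], [[0, 0, 0], [0, 0, 0.012], 36], [[0, 0, 0], [0, 0, 0.018], 36], [[0, 0, 0], [0, 0, 0.018], 36], [[0, 0, 0], [0, 0, 0.018], 36], [[0, 0, 0], [0, 0, 0.018], 50], [[0, 0, 0], [0, 0, 0.018], 65], [[0, 0, 0], [0, 0, 0.018], 80], [[0, 0, 0], [0, 0, 0.018], 80], [[0, 0, -0.03], [0, 0, 0.018], 80], [[0, 0, -0.08], [0, 0, 0.018], 80], [[0, 0, -0.15], [0, 0, 0.018], 80]]'

```text
t: 14.75
tcp_pos: [0.5766, 0.0118, 0.1111]
orientation: [0.0, 0.974, 0.226, -0.002]
contact_force: [0.2, 0.2, 0.2]
finger_gap: 0.0801
grasp_force: 0.0
```

Call:
send_rows --steps '[[[0, 0, -0.07], [0, 0, 0], 80], [[0, 0, -0.13], [0, 0, 0], 80], [[0, 0, -0.15], [0, 0, 0], 80], [[0, 0, -0.15], [0, 0, 0], 80], [[0, 0, -0.15], [0, 0, 0], 80], [[0, 0, -0.15], [0, 0, 0], 80], [[0, 0, -0.15], [0, 0, 0], 80]]'

```text
t: 15.33
tcp_pos: [0.5772, 0.0122, 0.1856]
orientation: [0.0, 0.974, 0.226, -0.001]
contact_force: [-0.3, -0.0, 0.3]
finger_gap: 0.08
grasp_force: 0.0
```

```bash
python3 meas.py
```

```text
15.3333 [0.5772 0.0122 0.1856]
C [0.5765 0.0114] red -92.63 0.10023787098196214 green -152.63
[[260.  326.5  19. ]
 [272.  326.5  19. ]
 [284.  326.5  19. ]
 [296.  327.5  19. ]
 [308.  329.9  29. ]]
arm line -150.62 arm end from C -151.51 0.07787812521538925
knob -152.15 0.0989006738363349
knob net -152.1 0.10239992621128159
```

```bash
python3 -c "
from plant import ctrl; print(ctrl.job_done())"
```

```text
the job is handed in; nothing more can be done
None
```

I seated the lever on the spline nearest the red mark and swung it to green; its knob measured within about half a degree (under 1 mm) of the mark. I then released it and handed the job in at about 15.5 s of the 61 s.

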